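Click the hob's dial to the lit lamp and start it

TASK

Set the hob for the pot that stands on it: with a fingertip, turn the big ribbed dial by friction until it clicks into the setting whose lamp glows orange (one or two clicks away, to either side), then press the green start button fully down and let go. Be gentle, and leave the pot and everything else on the worktop where it stands.

Things in the scene. Friction and masses are not known exactly. Their poses are not given: they have to be found in the camera images.
- hob: portable hob, 350 x 280 x 46 mm, white with a black glass top, fixed to the worktop. Origin: centre of its underside, on the worktop; x runs from the dial's edge to the pot's end, y to the left, z up. The glass is 46 mm above the worktop.
- dial_top (a point): centre of the dial's flat top, on its upright axis, 66 mm above the worktop, at x = -115, y = 35 mm in the hob's frame. The dial is a grey disc of 103 mm diameter (too wide to grip), 20 mm high, with 40 fine upright ribs round its edge. A white line on its top, 21 to 47 mm out from the axis, points at the setting. Friction coefficient 0.5 or more.
- dial (a joint): turn of the dial, rad, 0 at the start, positive anticlockwise from above; detents every 0.524 (30 degrees), stops at +-1.73. 0.05 N m (1.5 N at 33 mm) gets it over the hump half-way between detents; let go, it snaps into the nearest one. A fingertip pressed on its top 25 to 40 mm from the axis with 5 to 10 N and moved in an arc takes it round, as does one rubbed along its edge.
- pointer (a point): point that the dial's white line points at: turns with the dial, 72 mm from its axis (on the circle of lamps, outside the dial), 1.5 mm above the glass.
- mark (a point): top centre of the lamp that glows orange: a disc of 14 mm diameter, 1.5 mm high, on the glass, 72 mm from the dial's axis. Lamps sit 30 and 60 degrees to either side of where the white line points at the start; the orange one may be any of the four, the others are dark grey.
- start (a joint): travel of the green start button in m: 0 up, 0.006 fully down; a spring returns it. It takes 1.5 N to start it moving and 5 N to hold it fully down.
- start_top (a point): centre of the top of the green start button when it is up: a disc of 28 mm diameter in a steel collar of 44 mm diameter and 12 mm height; the top stands 18 mm above the glass, 64 mm above the worktop. It is to the right of the dial, 120 mm from the dial's axis along the hob's -y.
- pot: empty steel pot on the hob, 166 mm diameter, 85 mm high, with two small side handles at its own +-y (232 mm over both); loose, about 0.6 kg. Origin: centre of its underside, about 185 mm from the dial's axis. Its rim is 131 mm above the worktop.
- food_tub: food tub with a red lid, 109 x 149 x 60 mm, loose; origin: centre of its underside. Bystander.
- spice_jar: spice jar with a red cap, 45 mm diameter, 106 mm high, loose; origin: centre of its underside. Bystander.
- lemon: lemon, 78 x 55 x 56 mm, loose; origin: centre of its underside. Bystander.
- mug: small white cup with an orange inside, 62 x 92 x 51 mm, loose; origin: centre of its underside. Bystander.

How it is judged:
By the outcome, as a careful person would: the job done as asked, in the order asked, and still so for the second after the job is handed in, with the robot touching nothing.
It also fails if it takes over 48 s, if anything falls off the work surface, if the arm or the gripper's body presses on something with over 40 N, if the wrist force passes 120 N, or if a joint passes its speed limit or range.

ROBOT

A 7-joint arm with a two-finger parallel gripper is mounted at the origin on a cart in front of the work surface, level with it; the furniture and walls round the work are solid. World frame = base frame: x ahead of the robot, y to its left, z up, the work surface at z = 0. Lengths are in m, angles in degrees, forces in N, time in s.
With the tool pointing down it reaches from about 0.425 to 0.875 m from the base axis. Payload 4.7 kg.
Tool frame: the origin (TCP) lies at the very end of the fingers, on their centre line; the grasp point (between the pads) lies env.hold_point_z behind it (env.hold_point_z is the distance from the TCP to the grasp point, in m); z points along the fingers, y is the line along which they close (so a half turn about z gives the same grasp; the last joint's range is limited). The gripper opens to 87 mm and grips with 3 to 60 N. Pads are 19 mm wide; open, the fingers measure 117 mm over their backs; the gripper's body (75 mm by 190 mm) begins 51 mm behind the grasp point.
Start: joints at [0.808, 18.392, -4.016, 83.108, 1.295, 78.541, -3.26], TCP at [0.65, -0, 0.223] pointing down, gripper open.
Joint ranges: [-163.93, 163.93], [-17.29, 119.83], [-79.2, 71.16], [3.27, 140.29], [-89.18, 269.18], [5.43, 117.66], [-154.24, 154.24]. Speed limits (degrees/s): [147.25, 147.25, 180, 180, 180, 180, 180].

INTERFACE

Orientations are given as [roll, pitch, yaw] about the fixed x, y, z axes, in that order (R = Rz(yaw) Ry(pitch) Rx(roll)).
In Python, from cell import env gives the robot as it stands.
- The arm moves only by the shell command python3 -m jog 'ROWS' [FORCE]. ROWS is JSON, a list of rows, each an object with "dp": the shift along the tool's x, y, z in cm, a list of three; "twist": the turn about the tool's z in degrees; "fingers": the opening, from 0 (shut) to 1 (fully open). A call has 1 to 8 rows; each row is the pose to reach, as a shift and turn from the pose commanded when the call began, along the tool's axes at that moment; what a row does not reach only later rows make up. A row lasts 1/8 s, in which the tool goes at most 62.5 mm and 10.7 degrees, less where a joint would pass 70% of its speed; a pose out of reach is approached as far as the arm can. A call with a gripper value outside its range is refused whole. The fingers move at their own pace and stop on an object; FORCE is the grip in N (left out, the last holds). Time passes only in rows, so rows that repeat a pose let the fingers close. It gives the time, the measured TCP pose, the force, the opening and the grip force at its end, in the units of the state.
- env.get_obs(): the state, without advancing time (a new reading comes with each control period).
- env.read_camera(name): name is "scene" or "side" or "wrist"; returns a dict with "pixels" (400x640x3 uint8, blue, green, red), "depth" (400x640 float32, m along the optical axis (not along the pixel's ray), 0 where there is no reading), "fx", "fy", "cx", "cy" (pixels), "k1" (the pictures are not rectified: a ray, as slopes to the right and down, at radius r is drawn at 1 + k1 r^2 times it, then the intrinsics apply), "rvec" (rotation vector, rad) and "tvec" (3), from world to camera coordinates, as OpenCV has them. Camera axes: x right, y down, z forward; pixel columns grow to the right and rows downward; lengths in m; the calibration is good to about 2 mm. A picture is of the moment at which its call begins.
- env.sign_off(): hands the job in; it is judged then, once.
The state is a dict: "time_s": time; "qpos": joint angles; "joint_velocities": joint speeds; "effort": joint torques, N m; "tool_pos": TCP position; "tool_rot": TCP orientation; "force": force on the tool from outside, world axes, zero at the start; "wrist_torque": the same for the moment, N m; "grip_width": finger opening in m; "grasp_force": force on a finger pad.
Only numpy, scipy, OpenCV 4.12 (cv2) and the standard library are available. Lean on these libraries where they do the work, as an engineer would, in place of code of your own. Each camera call takes 0.05 s, during which the arm holds its last target. There are 200 camera calls.

## Working session

There is one attempt and no reset: what is moved stays moved. The work goes in short steps, Python scripts to look and compute and a shell command to move; the robot and the scene stay as the last step left them, time stands still between calls to the robot, and variables do not carry over. Pictures are saved under pics/ and viewed, at most 10 in all, crops included, and the job is handed in when it is done.

```bash
mkdir -p pics
cat > h.py <<'E'
import numpy as np, cv2
from cell import env
def cam(n):
    return env.read_camera(n)
def w(c,u,v,z=None):
    # pixel -> world, by depth or by plane z
    x=(u-c["cx"])/c["fx"]; y=(v-c["cy"])/c["fy"]; a,b=x,y
    for _ in range(20):
        s=1+c["k1"]*(a*a+b*b); a,b=x/s,y/s
    R,_=cv2.Rodrigues(np.array(c["rvec"],float)); t=np.array(c["tvec"],float).ravel()
    o=-R.T@t; d=R.T@np.array([a,b,1.])
    if z is None: return o+d*float(c["depth"][int(round(v)),int(round(u))])
    return o+d*(z-o[2])/d[2]
E
python3 - <<'E'
from h import *
for n in ("scene","wrist"):
    c=cam(n); cv2.imwrite(f"pics/{n}0.png",c["pixels"]); np.savez(f"{n}0.npz",**c)
o=env.get_obs(); print(o["time_s"],o["tool_pos"],o["tool_rot"],o["force"],env.hold_point_z)
E
```

```text
0.1 [ 6.49518960e-01 -4.49586511e-05  2.21603831e-01] [-1.79906190e+02  5.82651165e-03  9.00001612e+01] [-0.94343335  0.52423806 -0.60295732] 0.0187
```

View pics/scene0.png

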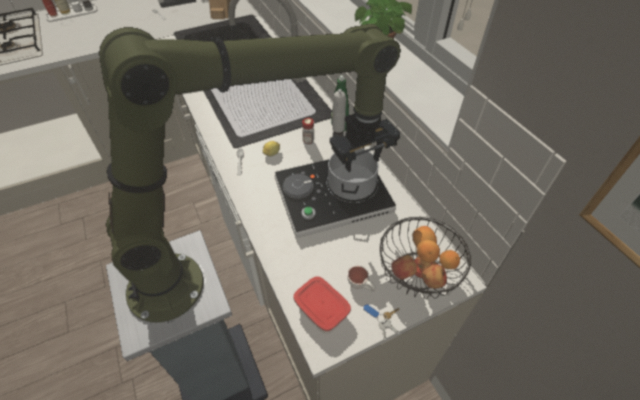

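View pics/wrist0.png

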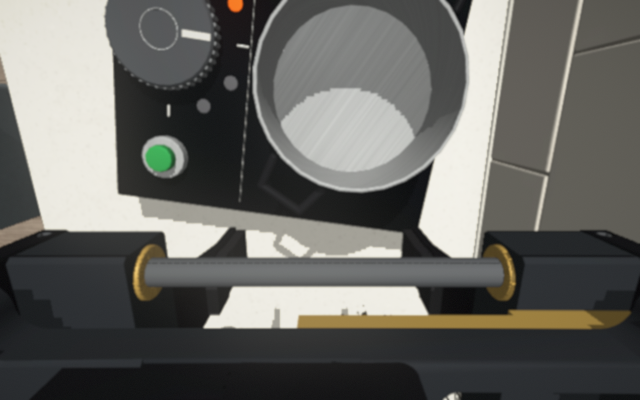

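The scene view shows the hob ahead of the robot. In the wrist view the dial is near (160,28), its line points right to (210,37), the orange lamp is at (235,4), dark lamps are at (231,83) and (204,106), and the green button is at (160,158).

Run:
```python
from h import *
from scipy.optimize import least_squares
for n in ("wrist","scene"):
    c=dict(np.load(n+"0.npz")); P=c["pixels"]; hsv=cv2.cvtColor(P,cv2.COLOR_BGR2HSV)
    for nm,lo,hi,z in (("orange",(3,180,150),(18,255,255),.0475),("green",(45,100,60),(85,255,255),.064)):
        m=cv2.inRange(hsv,lo,hi); k,l,s,ce=cv2.connectedComponentsWithStats(m)
        for i in range(1,k):
            if s[i,4]>8: print(n,nm,s[i],ce[i].round(1),w(c,*ce[i],z).round(4))
c=dict(np.load("wrist0.npz"))
for nm,u,v,z in (("L-30",231,83,.0475),("L-60",204,106,.0475),("line in",182,33,.066),("line out",210,37,.066),("button",158,158,.064),("inner ring c",158,28,.066)):
    print(nm,w(c,u,v,z).round(4),w(c,u,v).round(4))
# dial centre: 72mm from lamps, 120 from button
A=[w(c,231,83,.0475),w(c,204,106,.0475)]
cv2.imwrite("pics/crop.png",cv2.resize(c["pixels"][0:190,90:280],None,fx=3,fy=3,interpolation=2))
```

```text
wrist orange [228   0  15  12 155] [235.    4.9] [0.5654 0.171  0.0475]
wrist green [146 145  29  27 589] [159.8 157.8] [0.4822 0.0276 0.064 ]
scene green [363   0  42  27 657] [384.2  11.7] [1.4165 1.065  0.064 ]
scene green [384  28   4   5   9] [385.2  30.1] [1.3176 0.8971 0.064 ]
scene green [305 208   6   5  25] [307.8 210.1] [0.4825 0.0281 0.064 ]
L-30 [0.556  0.1012 0.0475] [0.556  0.1012 0.0476]
L-60 [0.5264 0.0788 0.0475] [0.5263 0.0788 0.0472]
line in [0.5197 0.1426 0.066 ] [0.5196 0.1426 0.0657]
line out [0.545  0.1394 0.066 ] [0.5454 0.1391 0.067 ]
button [0.4804 0.0274 0.064 ] [0.4823 0.0279 0.0676]
inner ring c [0.4984 0.1466 0.066 ] [0.4981 0.1467 0.0655]
```

View pics/crop.png

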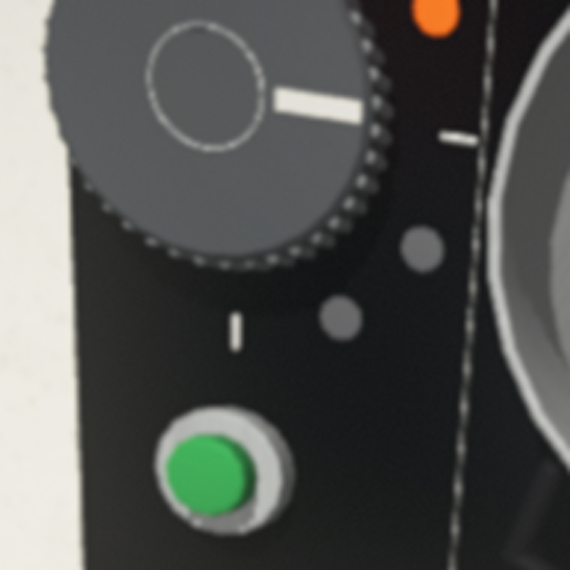

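Heights, the 120 mm and the 72 mm all agree: dial axis is about (0.499, 0.146), hob yaw about −8°, and orange is at +30° (one click anticlockwise). I'll close the fingers and go above the dial's near side, away from the pot.

```bash
python3 -m jog '[{"dp":[3,-4,0],"twist":0,"fingers":0},{"dp":[7,-8.5,0],"twist":0,"fingers":0},{"dp":[11,-13,0],"twist":0,"fingers":0},{"dp":[14.5,-17,2],"twist":0,"fingers":0},{"dp":[15.4,-18.3,6],"twist":0,"fingers":0},{"dp":[15.4,-18.3,10],"twist":0,"fingers":0},{"dp":[15.4,-18.3,13],"twist":0,"fingers":0},{"dp":[15.4,-18.3,13],"twist":0,"fingers":0}]' 20
python3 - <<'E'
from h import *
c=cam("wrist"); cv2.imwrite("pics/w1.png",c["pixels"]); np.savez("w1.npz",**c)
o=env.get_obs(); print(o["time_s"],o["tool_pos"],o["tool_rot"],o["force"],o["grip_width"])
E
```

```text
time_s: 1.1
tool_pos: [0.4647, 0.1532, 0.0902]
tool_rot: [-179.7, 0.1, 90.0]
force: [-0.3, 0.0, 0.3]
grip_width: 0.0149
grasp_force: 0.0
1.15 [0.46627742 0.15368787 0.09203305] [-1.79880176e+02  3.75576006e-02  9.00028928e+01] [0.94000183 0.06087649 0.25247668] 0.010929905092904282
```

View pics/w1.png

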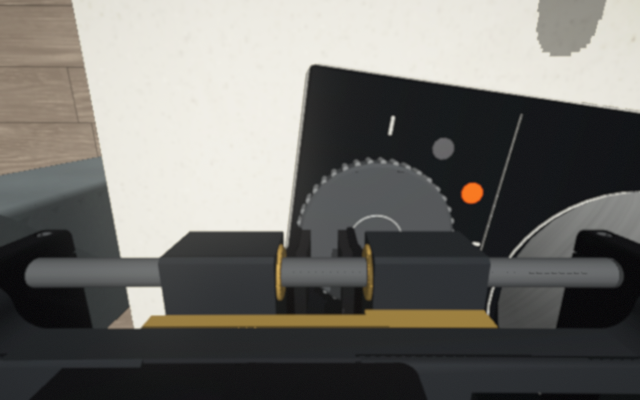

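The picture shows orange at (472,193), one step from the line's tick (475,243), and the dark 60° lamp at (443,148): one click anticlockwise confirmed. Descending.

```bash
python3 -m jog '[{"dp":[0,0,0.8],"twist":0,"fingers":0},{"dp":[0,0,1.6],"twist":0,"fingers":0},{"dp":[0,0,2.2],"twist":0,"fingers":0},{"dp":[0,0,2.4],"twist":0,"fingers":0},{"dp":[0,0,2.5],"twist":0,"fingers":0},{"dp":[0,0,2.5],"twist":0,"fingers":0}]'
```

```text
time_s: 1.9
tool_pos: [0.4671, 0.154, 0.0677]
tool_rot: [180.0, -0.0, 90.0]
force: [1.0, 0.4, 0.0]
grip_width: 0.0003
grasp_force: 0.0
```

```bash
python3 -m jog '[{"dp":[0,0,0.1],"twist":0,"fingers":0},{"dp":[0,0,0.2],"twist":0,"fingers":0},{"dp":[0,0,0.2],"twist":0,"fingers":0}]'
```

```text
time_s: 2.28
tool_pos: [0.4673, 0.1542, 0.0664]
tool_rot: [180.0, -0.0, 90.0]
force: [-0.9, -0.2, 5.2]
grip_width: 0.0002
grasp_force: 2.6
```

```bash
python3 -m jog '[{"dp":[0,0,0.05],"twist":0,"fingers":0},{"dp":[0,0,0.05],"twist":0,"fingers":0}]'
```

```text
time_s: 2.52
tool_pos: [0.4673, 0.1543, 0.0664]
tool_rot: [180.0, -0.0, 90.0]
force: [-2.9, -1.1, 7.6]
grip_width: 0.0009
grasp_force: 4.1
```

```bash
python3 -m jog '[{"dp":[-0.25,-0.05,0],"twist":0,"fingers":0},{"dp":[-0.5,-0.1,0],"twist":0,"fingers":0},{"dp":[-0.75,-0.12,0],"twist":0,"fingers":0},{"dp":[-1.0,-0.12,0],"twist":0,"fingers":0},{"dp":[-1.25,-0.1,0],"twist":0,"fingers":0},{"dp":[-1.5,-0.06,0],"twist":0,"fingers":0},{"dp":[-1.75,0,0],"twist":0,"fingers":0},{"dp":[-1.75,0,0],"twist":0,"fingers":0}]'
python3 - <<'E'
from h import *
c=cam("wrist"); cv2.imwrite("pics/w2.png",c["pixels"])
E
```

```text
time_s: 3.52
tool_pos: [0.4685, 0.1365, 0.0664]
tool_rot: [179.8, -0.0, 90.0]
force: [-0.2, -0.9, 5.7]
grip_width: 0.0002
grasp_force: 3.0
```

View pics/w2.png

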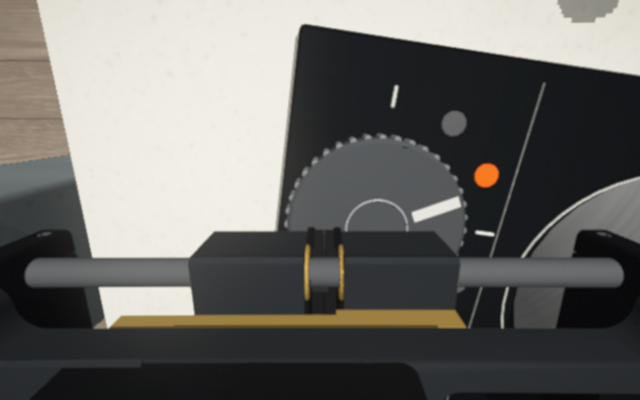

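The line (413,217)→(460,202) has turned about 25°, past the hump and close to the orange lamp at (486,175). A little more, then lift gently and check.

```bash
python3 -m jog '[{"dp":[-0.2,0.07,0],"twist":0,"fingers":0},{"dp":[-0.2,0.07,-0.1],"twist":0,"fingers":0},{"dp":[-0.2,0.07,-0.2],"twist":0,"fingers":0},{"dp":[-0.2,0.07,-0.6],"twist":0,"fingers":0},{"dp":[-0.2,0.07,-2],"twist":0,"fingers":0},{"dp":[-2.2,0.07,-3],"twist":0,"fingers":0},{"dp":[-6.2,0.5,-3],"twist":0,"fingers":0},{"dp":[-6.2,0.5,-3],"twist":0,"fingers":0}]'
python3 - <<'E'
from h import *
c=cam("wrist"); cv2.imwrite("pics/w3.png",c["pixels"]); np.savez("w3.npz",**c)
E
```

```text
time_s: 4.58
tool_pos: [0.4728, 0.0713, 0.0961]
tool_rot: [179.9, 0.1, 89.7]
force: [0.4, 1.1, 0.5]
grip_width: 0.0003
grasp_force: 0.0
```

View pics/w3.png

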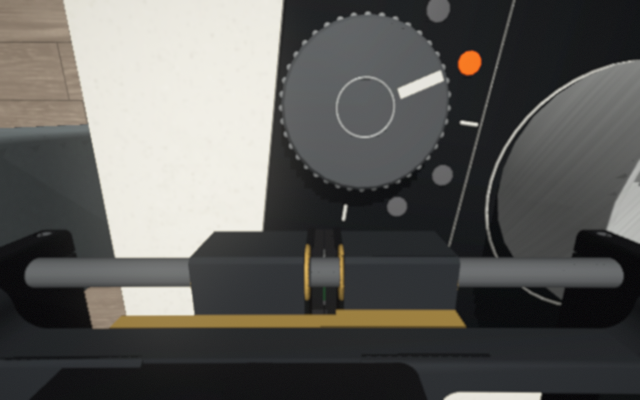

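The line (400,93)→(443,76) now points at the orange lamp (470,63). I'll check the angle numerically and then work out the move to the button.

Run:
```python
from h import *
c=dict(np.load("w3.npz"))
C=w(c,365,107,.066); a=w(c,400,93,.066); b=w(c,443,76,.066); m=w(c,470,63,.0475)
g=lambda v:np.degrees(np.arctan2(v[1],v[0]))
print(C,g(b-a),g(m-C),np.hypot(*(m-C)[:2]))
yaw=np.radians(-8); B=C[:2]+.12*np.array([np.sin(yaw),-np.cos(yaw)]); o=env.get_obs(); print(B,o["tool_pos"],o["time_s"])
```

```text
[0.49813426 0.14650376 0.066     ] 20.646303458942786 21.32762440046462 0.07208222406121215
[0.48143349 0.0276716 ] [0.4724922 0.0733392 0.0959233] 4.625
```

```bash
python3 -m jog '[{"dp":[-2.3,0.5,0],"twist":0,"fingers":0},{"dp":[-4.7,1,0],"twist":0,"fingers":0},{"dp":[-4.7,1,0],"twist":0,"fingers":0},{"dp":[-4.7,1,1.5],"twist":0,"fingers":0},{"dp":[-4.7,1,2.5],"twist":0,"fingers":0},{"dp":[-4.7,1,2.5],"twist":0,"fingers":0}]'
python3 - <<'E'
from h import *
c=cam("side"); cv2.imwrite("pics/s1.png",c["pixels"]); np.savez("s1.npz",**c)
E
```

```text
time_s: 5.38
tool_pos: [0.4809, 0.0285, 0.0688]
tool_rot: [-179.9, -0.0, 90.1]
force: [0.7, -0.0, -0.5]
grip_width: 0.0005
grasp_force: 0.0
```

View pics/s1.png

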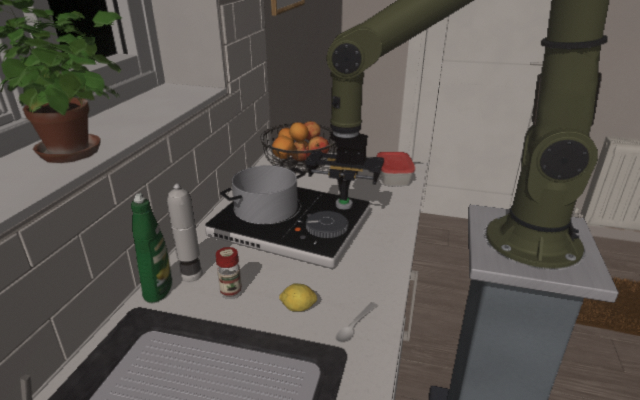

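The side view shows the closed tips right over the button (344,203), with pot and bystanders undisturbed. Pressing now.

```bash
python3 -m jog '[{"dp":[0,0,0.4],"twist":0,"fingers":0},{"dp":[0,0,0.7],"twist":0,"fingers":0},{"dp":[0,0,0.9],"twist":0,"fingers":0},{"dp":[0,0,1.1],"twist":0,"fingers":0},{"dp":[0,0,1.2],"twist":0,"fingers":0},{"dp":[0,0,1.2],"twist":0,"fingers":0}]'
```

```text
time_s: 6.18
tool_pos: [0.4825, 0.0279, 0.062]
tool_rot: [180.0, -0.0, 90.0]
force: [-11.2, 0.8, 28.8]
grip_width: 0.0007
grasp_force: 14.6
```

Blocked at 62 mm with too much force; back off and look.

```bash
python3 -m jog '[{"dp":[0,0,-0.4],"twist":0,"fingers":0},{"dp":[0,0,-0.4],"twist":0,"fingers":0}]'
python3 - <<'E'
from h import *
for n,(x,y,z) in (("side",(.482,.028,.08)),("scene",(.482,.028,.08))):
    c=cam(n); np.savez(n+"2.npz",**c)
    p,_=cv2.projectPoints(np.array([[x,y,z]]),c["rvec"],c["tvec"],np.array([[c["fx"],0,c["cx"]],[0,c["fy"],c["cy"]],[0,0,1]]),np.array([c["k1"],0,0,0.]))
    u,v=p.ravel().astype(int); cv2.imwrite(f"pics/{n}2.png",cv2.resize(c["pixels"][max(v-35,0):v+35,u-45:u+45],None,fx=6,fy=6,interpolation=2)); print(n,u,v)
a=cv2.imread("pics/side2.png");b=cv2.imread("pics/scene2.png"); cv2.imwrite("pics/both.png",cv2.resize(np.hstack([a,b]),(800,311)))
o=env.get_obs(); print(o["time_s"],o["tool_pos"],o["force"],o["wrist_torque"])
E
```

```text
time_s: 6.42
tool_pos: [0.4824, 0.0279, 0.0629]
tool_rot: [179.9, -0.0, 90.0]
force: [-1.7, 1.3, 3.7]
grip_width: 0.0
grasp_force: 2.3
side 343 193
scene 307 207
6.525 [0.48238753 0.02782971 0.06247597] [-0.66498926  1.83897157  4.05292215] [0.35291882 0.26978514 0.00985407]
```

View pics/both.png

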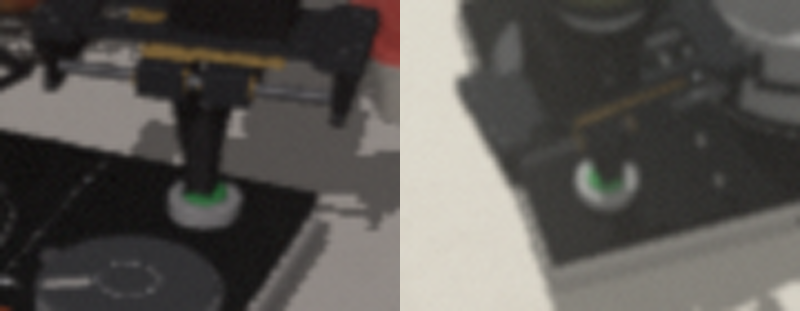

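Run:
```python
from h import *
for f in ("wrist0","scene0","w1"):
    c=dict(np.load(f+".npz")); hsv=cv2.cvtColor(c["pixels"],cv2.COLOR_BGR2HSV)
    m=cv2.inRange(hsv,(45,100,60),(85,255,255)); ys,xs=np.nonzero(m)
    P=np.array([w(c,x,y) for x,y in zip(xs,ys) if c["depth"][y,x]>0])
    P=P[(abs(P[:,0]-.482)<.04)&(abs(P[:,1]-.028)<.04)] if len(P) else P
    if len(P): print(f,"green",len(P),np.median(P,0).round(4),P[:,2].std().round(4))
c=dict(np.load("wrist0.npz"))
g=[w(c,u,v) for v in range(125,190) for u in range(125,200)]
g=np.array(g); r=np.hypot(g[:,0]-.482,g[:,1]-.0276)
for a,b in ((0,.010),(.010,.014),(.015,.018),(.018,.021),(.026,.035)):
    s=g[(r>a)&(r<b)]; print(a,b,len(s),np.percentile(s[:,2],[10,50,90]).round(4))
d=np.array([w(c,u,v) for v in range(20,40) for u in range(130,180)]); print("dial",np.median(d,0))
o=env.get_obs(); print(o["tool_pos"],o["force"])
```

```text
wrist0 green 585 [0.4838 0.0278 0.067 ] 0.0014
scene0 green 24 [0.482  0.0248 0.0678] 0.0025
0 0.01 307 [0.0662 0.0673 0.0681]
0.01 0.014 370 [0.0587 0.0663 0.0678]
0.015 0.018 207 [0.0564 0.0573 0.0581]
0.018 0.021 376 [0.0545 0.0571 0.0581]
0.026 0.035 1352 [0.0444 0.0453 0.0464]
dial [0.49476575 0.14542296 0.06538328]
[0.48238753 0.02782971 0.06247597] [-0.66498926  1.83897157  4.05292215]
```

The depth readings settle it. The button's slightly domed top stands at about 67.5 mm when up (glass and dial heights check out), so the hard stop at 62 mm was the button fully down. Now release straight up, clear away and check the dial again.

```bash
python3 -m jog '[{"dp":[0,0,-0.5],"twist":0,"fingers":0},{"dp":[0,0,-1.5],"twist":0,"fingers":0},{"dp":[0,0,-4],"twist":0,"fingers":0},{"dp":[0,0,-8],"twist":0,"fingers":0},{"dp":[-3,0,-13],"twist":0,"fingers":0},{"dp":[-6,3,-16],"twist":0,"fingers":0},{"dp":[-6,6,-16],"twist":0,"fingers":0},{"dp":[-6,6,-16],"twist":0,"fingers":0}]'
python3 - <<'E'
from h import *
c=cam("wrist"); cv2.imwrite("pics/w4.png",c["pixels"])
hsv=cv2.cvtColor(c["pixels"],cv2.COLOR_BGR2HSV); ys,xs=np.nonzero(cv2.inRange(hsv,(45,100,60),(85,255,255)))
if len(xs): print("green",len(xs),np.median([w(c,x,y) for x,y in zip(xs,ys)],0))
o=env.get_obs(); print(o["time_s"],o["tool_pos"],o["force"])
E
```

```text
time_s: 7.52
tool_pos: [0.5429, -0.0334, 0.2219]
tool_rot: [-180.0, 0.0, 89.9]
force: [-0.5, 0.2, 0.2]
grip_width: 0.0005
grasp_force: 0.0
green 572 [0.48224951 0.02722568 0.06751997]
7.575 [ 0.54170249 -0.03302826  0.22148747] [0.29404609 0.39494644 0.77349598]
```

View pics/w4.png

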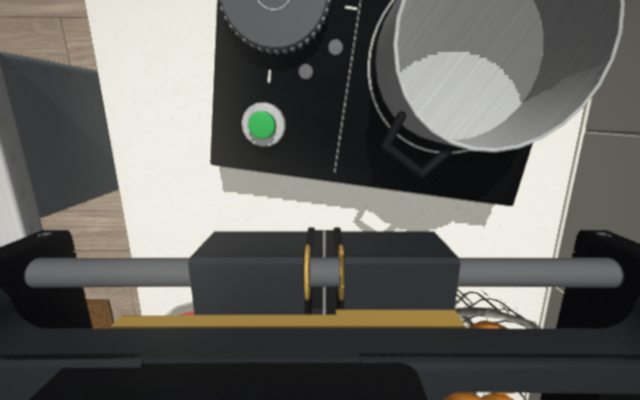

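The view shows the button up again at (262,124), with pot and lamps in place. The stored images can show whether the button really was down while held.

Run:
```python
from h import *
for f in ("scene0","scene2","s1","side2"):
    c=dict(np.load(f+".npz")); hsv=cv2.cvtColor(c["pixels"],cv2.COLOR_BGR2HSV)
    ys,xs=np.nonzero(cv2.inRange(hsv,(45,80,40),(85,255,255)))
    P=np.array([np.r_[w(c,x,y),x,y] for x,y in zip(xs,ys)]); P=P[np.hypot(P[:,0]-.482,P[:,1]-.028)<.03]
    print(f,len(P),np.median(P,0).round(4),P[:,2].max().round(4) if len(P) else 0, P[:,3:].min(0),P[:,3:].max(0))
```

```text
scene0 41 [4.822e-01 2.440e-02 6.750e-02 3.080e+02 2.100e+02] 0.0732 [305. 207.] [311. 213.]
scene2 4 [4.730e-01 2.670e-02 6.270e-02 3.055e+02 2.120e+02] 0.064 [305. 211.] [306. 213.]
s1 40 [4.78e-01 3.96e-02 6.33e-02 3.44e+02 2.01e+02] 0.0703 [339. 198.] [348. 203.]
side2 25 [4.759e-01 3.780e-02 6.000e-02 3.450e+02 2.020e+02] 0.0639 [340. 199.] [348. 203.]
```

While held, the button sat 3–5 mm lower in both cameras. Together with the hard stop at 62 mm, that fits a full press. Handing in.

```bash
python3 -c "
from cell import env
print(env.sign_off())"
```

```text
the job is handed in; nothing more can be done
None
```

I turned the dial one click anticlockwise to the orange lamp, then pressed the start button to a hard stop and let go. It bottomed about 4 mm above the height I expected, and the press peaked at about 29 N, harder than needed. The pot and the other objects looked undisturbed in the pictures, and I handed the job in at 7.6 s.

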